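# Set out the tasting board at the honey stall

### The arm

A 7-joint arm with a two-finger parallel gripper is mounted at the origin on the work surface. World frame = base frame: x ahead of the robot, y to its left, z up, the work surface at z = 0. Lengths are in m, angles in rad, forces in N, time in s.
With the tool pointing down it reaches from about 0.425 to 0.875 m from the base axis. Payload 4.7 kg.
Tool frame: the origin (TCP) lies midway between the tips of the shut fingers; the grasp point (between the pads) lies 19 mm behind it; z points along the fingers, y is the direction in which the jaws open and shut (so a half turn about z gives the same grasp; the last joint's range is limited). The gripper opens to 87 mm and grips with 3 to 60 N. Pads are 19 mm wide; open, the fingers measure 117 mm over their backs; the gripper's body (75 mm by 190 mm) begins 51 mm behind the grasp point.
Start: joints at [-1.102, 0.321, -0.07, 1.45, 0.023, 1.371, -0.057], TCP at [0.286, 0.584, 0.223] pointing down, gripper open.
Joint ranges: [-2.86, 2.86], [-0.3, 2.09], [-1.38, 1.24], [0.06, 2.45], [-1.56, 4.7], [0.09, 2.05], [-2.69, 2.69]. Speed limits (rad/s): [2.57, 2.57, 3.14, 3.14, 3.14, 3.14, 3.14].

### API

Orientations are given as a rotation vector (axis times angle).
In Python, from bench import get_state, eyes, job gives the robot as it stands. The module is installed in compiled form; this text tells all that it offers.
- The arm moves only by the shell command python3 -m jog 'ROWS' [FORCE]. ROWS is JSON, a list that holds one entry, the list of rows, each a list of 5 numbers: the opening, from 0 (shut) to 1 (fully open), then the shift along the tool's x, y, z in units of 40 mm (1.0 is 40 mm), then the turn about the tool's z in units of 5 degrees (1.0 is 5 degrees). In form: [[[jaw, dx, dy, dz, turn], ...]]. A call has 1 to 10 rows; each row shifts and turns the commanded pose from where the row before left it, along the tool's axes as they then stand; what a row does not reach is not made up. A row lasts 1/8 s, in which the tool goes at most 62.5 mm and 10.7 degrees, less where a joint would pass 70% of its speed; a pose out of reach is approached as far as the arm can. A call is refused whole if a number of a shift passes 1 or a number of a turn 1, either way. A call with a gripper value outside its range is refused whole. The fingers move at their own pace and stop on an object; FORCE is the grip in N (left out, the last holds). Time passes only in rows, so rows that do not move let the fingers close. It gives the time, the measured TCP pose, the force and the opening at its end, in the units of the state.
- get_state(): the state, without advancing time (a new reading comes with each control period).
- eyes.get_image(name): name is "scene" or "side" or "wrist"; returns (picture, depth): 400x640x3 uint8, red, green, blue; 400x640 float32, m along the optical axis (not along the pixel's ray), 0 where there is no reading.
- eyes.camera_params(name): a dict with "camera_matrix" (3x3 intrinsics, pixels), "pose" (4x4, takes a point from camera to world coordinates); the wrist camera has in their place "mount" (4x4, takes a point from camera to tool coordinates, whose origin is the TCP and whose axes are the flange's). Camera axes: x right, y down, z forward; pixel columns grow to the right and rows downward; lengths in m; the calibration is good to about 2 mm. A picture is of the moment at which its call begins: read the wrist's pose just before it. camera_params takes no time and is no camera call.
- job.close_job(): hands the job in, once; it reports no verdict.
The state is a dict: "time": time; "joint_positions": joint angles; "qd": joint speeds; "joint_torque": joint torques, N m; "position": TCP position; "tool_rot": TCP orientation; "ft_force": force on the tool from outside, world axes, zero at the start; "torque": the same for the moment, N m; "grip_width": opening from 0.0 (shut) to 1.0 (fully open).
Only numpy, scipy, OpenCV 4.12 (cv2) and the standard library are available. Lean on these libraries where they do the work, as an engineer would, in place of code of your own. Each camera call takes 0.05 s, during which the arm holds its last target. There are 200 camera calls.

### The job

Push the dark slate tasting board across the display step with your fingertips, away from you and between the two front jars, until the red line across it lies right over the step's front edge and runs along that edge, so that the part beyond the line overhangs for customers. Keep the board flat on the step: slide it, do not pick it up. Leave it resting there, with the jars and bottles where they stand.

Things in the scene. Friction and masses are not known exactly. Their poses are not given: they have to be found in the camera images.
- step: the low pine display step, fixed to the table: 260 mm deep (its own x) by 460 mm wide (its own y), flat top 50 mm above the table, on which the board, four jars and two small bottles stand. Origin: centre of its underside, at table height. Its x axis points away from the robot to its front (customer) edge, up to about 15 degrees off straight ahead; z is up
- step_edge (a point): the middle of the step's front top edge, 130 mm ahead of the step's origin and 50 mm up. x points out over the table towards the customers, y runs along the edge, z up
- board: the loose dark slate tasting board, 140 mm long (its own x) by 120 mm wide (its own y) by 8 mm thick, about 0.2 to 0.45 kg, lying flat on the step some 5 to 8 cm short of its place and up to about 17 degrees askew. It slides with ordinary friction (1 to 5 N). Origin: centre of its underside. Its x axis points to its front end, the end towards the customers; the back end is 70 mm behind the origin
- board_line (a point): the middle of the red-orange line, 8 mm broad, that crosses the board from side to side 40 mm behind its front end; the point lies 30 mm ahead of the board's origin, at the underside. Axes as the board's
- jar_amber: jar of orange-amber honey: a honey jar, 66 mm across and 88 mm tall (paper label, black lid, orange seal), one of four standing on the display step: any two of the four flank the board's way beside the front edge, about 220 mm apart, the other two stand at the sides farther back; leave it alone. Origin: centre of its underside
- jar_cream: jar of pale creamed honey: a honey jar, 66 mm across and 88 mm tall (paper label, black lid, orange seal), one of four standing on the display step: any two of the four flank the board's way beside the front edge, about 220 mm apart, the other two stand at the sides farther back; leave it alone. Origin: centre of its underside
- jar_dark: jar of very dark honey: a honey jar, 66 mm across and 88 mm tall (paper label, black lid, orange seal), one of four standing on the display step: any two of the four flank the board's way beside the front edge, about 220 mm apart, the other two stand at the sides farther back; leave it alone. Origin: centre of its underside
- jar_brown: jar of red-brown honey: a honey jar, 66 mm across and 88 mm tall (paper label, black lid, orange seal), one of four standing on the display step: any two of the four flank the board's way beside the front edge, about 220 mm apart, the other two stand at the sides farther back; leave it alone. Origin: centre of its underside
- dropper_a: an amber dropper bottle, 34 mm across and 105 mm tall, one of two standing near the sides of the display step; leave it alone. Origin: centre of its underside
- dropper_b: an amber dropper bottle, 34 mm across and 105 mm tall, one of two standing near the sides of the display step; leave it alone. Origin: centre of its underside

How it is judged:
By the outcome, as a careful person would: the job done as asked, in the order asked, and still so for the second after the job is handed in, with the robot touching nothing.
It also fails if it takes over 40 s, if anything falls off the work surface, if the arm or the gripper's body presses on something with over 40 N, if the wrist force passes 120 N, or if a joint passes its speed limit or range.

## Working session

There is one attempt and no reset: what is moved stays moved. The work goes in short steps, Python scripts to look and compute and a shell command to move; the robot and the scene stay as the last step left them, time stands still between calls to the robot, and variables do not carry over. Pictures are saved under pics/ and viewed, about 8 in all and at most 12, crops included, and the job is handed in when it is done.

```bash
mkdir -p pics; cat > h.py <<'E'
import numpy as np, cv2
from bench import get_state, eyes, job
from scipy.spatial.transform import Rotation as R
def cam(n):
    p=eyes.camera_params(n); return np.array(p["camera_matrix"]),np.array(p["pose"]) if "pose" in p else np.array(p["mount"])
def ray(n,uv,z):
    K,T=cam(n); d=T[:3,:3]@np.linalg.inv(K)@np.array([uv[0],uv[1],1.]); o=T[:3,3]
    return o+d*(z-o[2])/d[2]
def cloud(n,dep):
    K,T=cam(n); v,u=np.indices(dep.shape); P=np.stack([(u-K[0,2])/K[0,0]*dep,(v-K[1,2])/K[1,1]*dep,dep],-1)
    return P@T[:3,:3].T+T[:3,3]
E
python3 - <<'E'
from h import *
s=get_state(); print({k:np.round(v,3).tolist() for k,v in s.items()}, R.from_rotvec(s["tool_rot"]).as_matrix().round(3).tolist())
for n in("scene","side"):
    im,d=eyes.get_image(n); cv2.imwrite(f"pics/{n}0.png",im[:,:,::-1]); np.savez(f"{n}0.npz",im=im,d=d)
    K,T=cam(n); print(n,K.round(1).tolist(),T.round(3).tolist(),(d>0).mean())
E
```

```text
{'time': 0.0, 'joint_positions': [-1.102, 0.322, -0.07, 1.452, 0.023, 1.371, -0.057], 'qd': [0.001, 0.0, -0.002, 0.002, -0.0, 0.001, -0.002], 'joint_torque': [-0.0, -49.128, -0.404, -31.253, -0.064, 0.044, 0.0], 'position': [0.285, 0.583, 0.221], 'tool_rot': [-0.708, -3.06, 0.003], 'ft_force': [-0.421, 0.141, -0.45], 'torque': [0.012, -0.004, 0.011], 'grip_width': 0.999} [[-0.898, 0.439, -0.001], [0.439, 0.898, -0.002], [-0.0, -0.002, -1.0]]
scene [[445.1, 0.0, 313.6], [0.0, 445.1, 207.4], [0.0, 0.0, 1.0]] [[0.81, 0.512, -0.288, 0.842], [0.587, -0.717, 0.377, -0.309], [-0.013, -0.474, -0.88, 0.827], [0.0, 0.0, 0.0, 1.0]] 0.99609765625
side [[371.4, 0.0, 326.4], [0.0, 371.4, 198.5], [0.0, 0.0, 1.0]] [[0.912, -0.205, 0.355, 0.32], [-0.41, -0.488, 0.771, -0.507], [0.015, -0.849, -0.529, 0.438], [0.0, 0.0, 0.0, 1.0]] 0.99583203125
```

View pics/scene0.png

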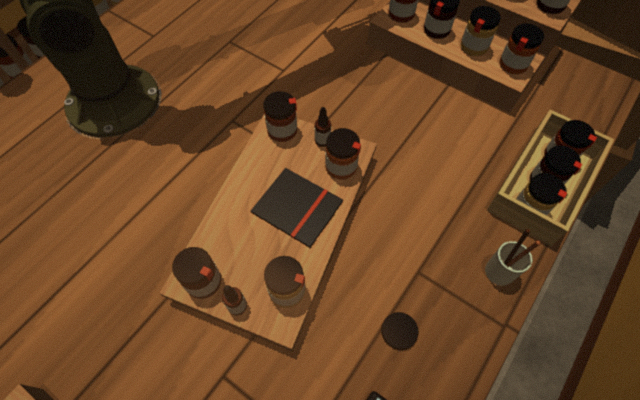

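View pics/side0.png

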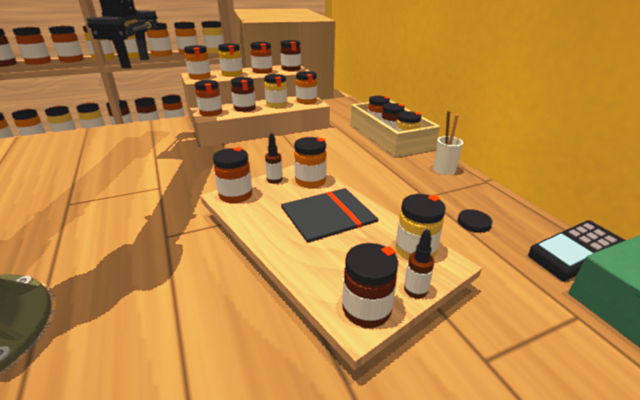

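Scene view: the board is centred at (297,207) with the red line at (310,213). The step's front edge runs from (375,158) to (295,350), the front jars are at (343,155) and (285,283), and the rear jars and droppers stand at the sides. Next I'll measure these.

```bash
cat >> h.py <<'E'
def segline(P):  # total LS line with trimming
    for _ in range(4):
        c=P.mean(0); d=np.linalg.svd(P-c)[2][0]; r=np.abs((P-c)@[-d[1],d[0]]); P=P[r<=max(.0015,1.5*np.median(r))]
    return c,d*np.sign(d[1]),len(P),r.std()
def board(n,im,d,rough=None):
    P=cloud(n,d); hsv=cv2.cvtColor(im,cv2.COLOR_RGB2HSV).astype(int); g=im.max(2)
    roi=(abs(P[...,2]-.058)<.012)
    red=roi&((hsv[...,0]<8)|(hsv[...,0]>172))&(hsv[...,1]>170)&(g>90)
    dark=roi&(g<85)&(hsv[...,1]<110)
    m=((dark|red)*255).astype(np.uint8); m=cv2.morphologyEx(m,cv2.MORPH_CLOSE,np.ones((3,3)));m=cv2.morphologyEx(m,cv2.MORPH_OPEN,np.ones((5,5)))
    c=max(cv2.findContours(m,0,cv2.CHAIN_APPROX_NONE)[0],key=cv2.contourArea)
    bm=np.zeros_like(m); cv2.drawContours(bm,[c],-1,255,-1)
    W=np.array([ray(n,q,.058)[:2] for q in c[:,0]])
    rv=np.argwhere(red&(cv2.dilate(bm,np.ones((3,3)))>0))[:,::-1]; Rw=np.array([ray(n,q,.058)[:2] for q in rv])
    return W,Rw,c
def stepedge(n,im,d):
    P=cloud(n,d); m=((abs(P[...,2]-.05)<.006)*255).astype(np.uint8); m=cv2.morphologyEx(m,cv2.MORPH_CLOSE,np.ones((5,5)))
    c=max(cv2.findContours(m,0,cv2.CHAIN_APPROX_NONE)[0],key=cv2.contourArea)
    return np.array([ray(n,q,.05)[:2] for q in c[:,0]]),c
E
python3 - <<'E'
from h import *
for n in("scene","side"):
    f=np.load(n+"0.npz"); im,d=f["im"],f["d"]
    W,Rw,c=board(n,im,d); r=cv2.minAreaRect((W*1000).astype(np.float32)); print(n,"board rect",r)
    cr=Rw.mean(0); print("red",len(Rw),segline(Rw), cv2.minAreaRect((Rw*1000).astype(np.float32)))
    S,cs=stepedge(n,im,d); print("step rect",cv2.minAreaRect((S*1000).astype(np.float32)),cv2.boxPoints(cv2.minAreaRect((S*1000).astype(np.float32))).round().tolist())
    P=cloud(n,d); 
    t=(P[...,2]>.128)&(P[...,2]<.165)&(P[...,0]>.3)&(P[...,0]<.95)&(abs(P[...,1])<.4)
    k,l,st,ce=cv2.connectedComponentsWithStats(t.astype(np.uint8))
    for i in range(1,k):
        if st[i,4]>15:
            q=P[l==i]; print("top",ce[i].round(),st[i,4],((q.max(0)+q.min(0))/2).round(3),np.ptp(q,axis=0).round(3))
    o=im[:,:,::-1].copy(); cv2.drawContours(o,[c],-1,(0,255,0),1); cv2.drawContours(o,[cs],-1,(255,255,0),1); cv2.imwrite(f"pics/{n}1.png",o)
cv2.imwrite("pics/c1.png",cv2.resize(np.hstack([cv2.imread("pics/scene1.png")[90:360,140:400],cv2.imread("pics/side1.png")[110:380,200:490]]),None,fx=1.45,fy=1.45))
E
```

```text
scene board rect ((561.3414306640625, 4.836341857910156), (138.98631286621094, 120.34687042236328), 2.6881515979766846)
red 248 (array([0.590207  , 0.00481416]), array([-0.0483027 ,  0.99883274]), 85, np.float64(0.0005225843183414109)) ((590.1983642578125, 6.1902313232421875), (9.209456443786621, 120.34697723388672), 2.7511794567108154)
step rect ((536.0934448242188, -26.926483154296875), (261.1020812988281, 460.99346923828125), 13.850805282592773) [[354.0, 166.0], [465.0, -282.0], [718.0, -219.0], [608.0, 228.0]]
top [279. 105.] 709 [0.419 0.138 0.135] [0.066 0.065 0.014]
top [322. 114.] 104 [0.509 0.164 0.142] [0.019 0.017 0.028]
top [343. 143.] 815 [0.579 0.134 0.135] [0.066 0.064 0.014]
top [525. 234.] 59 [0.937 0.149 0.142] [0.008 0.01  0.027]
top [192. 266.] 1196 [ 0.516 -0.218  0.135] [0.067 0.064 0.014]
top [283. 275.] 1221 [ 0.649 -0.143  0.135] [0.066 0.064 0.014]
top [229. 292.] 127 [ 0.597 -0.217  0.143] [0.016 0.019 0.029]
side board rect ((557.9854125976562, 1.2155303955078125), (138.95892333984375, 123.19583892822266), 3.0321907997131348)
red 76 (array([ 0.5917052 , -0.00636596]), array([-0.02427811,  0.99970524]), 76, np.float64(0.0011751884599525595)) ((591.547119140625, 3.028003692626953), (11.575709342956543, 123.39945220947266), 1.1523585319519043)
step rect ((534.6217041015625, -27.061676025390625), (265.4541320800781, 466.1588439941406), 13.938098907470703) [[350.0, 167.0], [462.0, -285.0], [720.0, -221.0], [607.0, 231.0]]
top [448. 116.] 37 [0.936 0.149 0.142] [0.007 0.009 0.026]
top [272. 142.] 111 [0.507 0.163 0.143] [0.019 0.014 0.03 ]
top [310. 145.] 491 [0.578 0.133 0.135] [0.066 0.064 0.014]
top [230. 157.] 599 [0.419 0.137 0.135] [0.064 0.064 0.013]
top [423. 208.] 1048 [ 0.649 -0.144  0.135] [0.066 0.064 0.013]
top [425. 242.] 275 [ 0.594 -0.217  0.143] [0.02  0.02  0.029]
top [372. 263.] 1823 [ 0.516 -0.219  0.135] [0.068 0.065 0.013]
```

View pics/c1.png

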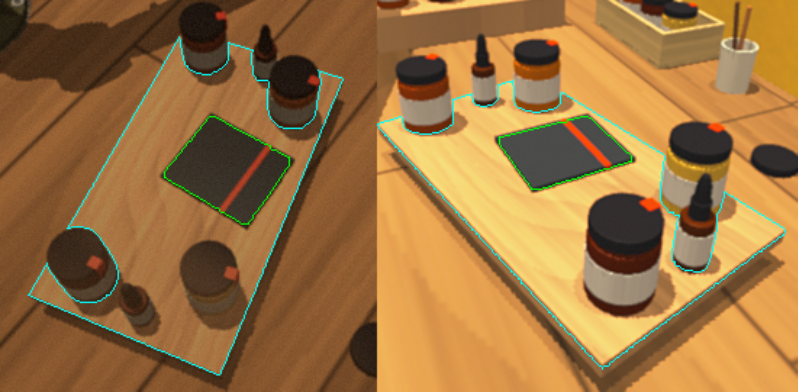

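The front edge has its normal at yaw 13.9° and lies at u≈0.644, and the line is about 69 mm short of it. The board's yaw is 2.7°, so it needs about +11°. I'll push the back edge with two partly open fingertips held parallel to the front edge, and start by turning the tool.

```bash
cat >> h.py <<'E'
A=np.deg2rad(13.85); U=np.array([np.cos(A),np.sin(A)]); V=np.array([-U[1],U[0]]); UE=.6438
def st(target=None):
    s=get_state(); p=np.array(s["position"]); M=R.from_rotvec(s["tool_rot"]).as_matrix()
    print("t",round(s["time"],2),"p",p.round(4),"uv",(p[:2]@U).round(4),(p[:2]@V).round(4),"y-yaw",np.rad2deg(np.arctan2(M[1,1],M[0,1])).round(2),"F",np.round(s["ft_force"],1),"j7",round(s["joint_positions"][6],2),"w",round(s["grip_width"],2))
    if target is not None:  # target u,v,z -> tool units
        w=np.array([*(target[0]*U+target[1]*V),target[2]]); print("units",(M.T@(w-p)/.04).round(2))
E
python3 -m jog '[[[0.7,0,0,0,-1],[0.7,0,0,0,-1],[0.7,0,0,0,-1],[0.7,0,0,0,-1],[0.7,0,0,0,-1],[0.7,0,0,0,-1],[0.7,0,0,0,-1],[0.7,0,0,0,-1],[0.7,0,0,0,0],[0.7,0,0,0,0]]]'
python3 -c "
from h import *
st((.50,0.05,.221)); st((.44,-.12,.221))"
```

```text
time: 1.35
position: [0.2855, 0.5838, 0.2223]
tool_rot: [0.379, -3.118, 0.001]
ft_force: [0.2, -0.5, 0.5]
grip_width: 0.699
t 1.35 p [0.2855 0.5838 0.2223] uv 0.417 0.4985 y-yaw 103.86 F [ 0.2 -0.5  0.5] j7 0.62 w 0.7
units [ -2.07 -11.21   0.04]
t 1.35 p [0.2855 0.5838 0.2223] uv 0.417 0.4985 y-yaw 103.86 F [ 0.2 -0.5  0.5] j7 0.62 w 0.7
units [ -0.57 -15.46   0.04]
```

```bash
python3 -m jog '[[[0.7,-0.3,-1,0,0],[0.7,-0.3,-1,0,0],[0.7,-0.3,-1,0,0],[0.7,-0.3,-1,0,0],[0.7,-0.3,-1,0,0],[0.7,-0.3,-1,0,0],[0.7,-0.2,-1,0,0],[0.7,0,-1,0,0],[0.7,0,-1,0,0],[0.7,0,-1,0,0]]]'
python3 -m jog '[[[0.7,0,-1,0,0],[0.7,0,-1,0,0],[0.7,0,-1,0,0],[0.7,0.2,-1,0,0],[0.7,0.2,-0.7,0,0],[0.7,0.4,-0.7,0,0],[0.7,0.6,0,0,0],[0.7,0,0,0,0],[0.7,0,0,0,0]]]'
python3 -c "
from h import *
st((.44,-.12,.085))"
```

```text
time: 2.6
position: [0.4598, 0.2137, 0.2227]
tool_rot: [-0.379, 3.118, 0.0]
ft_force: [1.0, -0.2, 0.3]
grip_width: 0.703
time: 3.72
position: [0.4579, -0.0076, 0.2229]
tool_rot: [-0.382, 3.117, 0.0]
ft_force: [0.4, 0.4, -0.7]
grip_width: 0.7
t 3.73 p [ 0.4579 -0.0076  0.2229] uv 0.4428 -0.1169 y-yaw 103.96 F [ 0.4  0.4 -0.7] j7 1.74 w 0.7
units [ 0.07 -0.08  3.45]
```

```bash
python3 -m jog '[[[0.7,0.1,-0.1,0.6,0],[0.7,0,0,0.8,0],[0.7,0,0,0.8,0],[0.7,0,0,0.7,0],[0.7,0,0,0.6,0],[0.7,0,0,0.4,0],[0.7,0,0,0.2,0],[0.7,0,0,0,0],[0.7,0,0,0,0]]]'
python3 - <<'E'
from h import *
st((.44,-.12,.054))
a=[]
for n in("scene","side"):
    im,d=eyes.get_image(n); a.append(im[:,:,::-1])
cv2.imwrite("pics/c2.png",cv2.resize(np.hstack([a[0][90:360,140:400],a[1][110:380,200:490]]),None,fx=1.45,fy=1.45))
E
```

```text
time: 4.85
position: [0.4552, -0.0129, 0.0593]
tool_rot: [-0.381, 3.117, 0.0]
ft_force: [-1.1, -0.6, 1.2]
grip_width: 0.699
t 4.85 p [ 0.4552 -0.0129  0.0593] uv 0.4389 -0.1215 y-yaw 103.94 F [-1.1 -0.6  1.2] j7 1.81 w 0.7
units [-0.03  0.04  0.13]
```

View pics/c2.png

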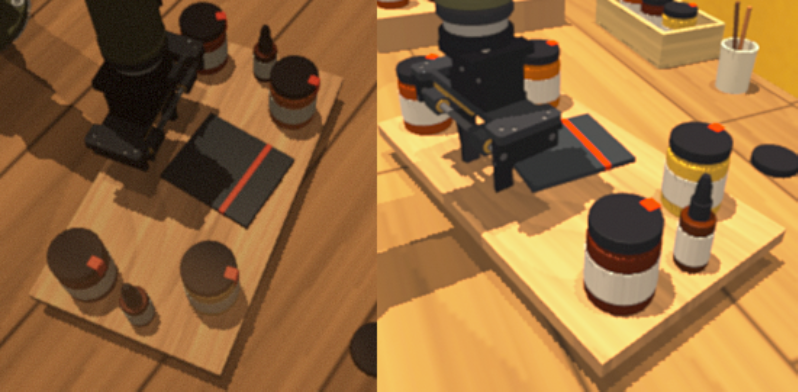

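The tool is behind the back edge and clear of the jars and droppers. I'll lower it a little and start the push.

```bash
python3 -m jog '[[[0.7,0,0,0.12,0],[0.7,-0.2,0,0,0],[0.7,-0.15,0,0,0],[0.7,-0.15,0,0,0],[0.7,-0.15,0,0,0],[0.7,-0.15,0,0,0],[0.7,-0.15,0,0,0],[0.7,-0.1,0,0,0],[0.7,0,0,0,0],[0.7,0,0,0,0]]]'
python3 - <<'E'
from h import *
st((.48,-.12,.054))
im,d=eyes.get_image("side"); im2,d2=eyes.get_image("scene")
for n,i,dd in(("side",im,d),("scene",im2,d2)):
    W,Rw,c=board(n,i,dd); print(n,"red",len(Rw),cv2.minAreaRect((Rw*1000).astype(np.float32)),"rect",cv2.minAreaRect((W*1000).astype(np.float32)))
cv2.imwrite("pics/c3.png",cv2.resize(np.hstack([im2[90:360,140:400,::-1],im[110:380,200:490,::-1]]),None,fx=1.45,fy=1.45))
E
```

```text
time: 6.2
position: [0.4954, -0.0026, 0.0539]
tool_rot: [-0.382, 3.118, 0.0]
ft_force: [0.8, 0.3, 0.0]
grip_width: 0.7
t 6.2 p [ 0.4954 -0.0026  0.0539] uv 0.4804 -0.1211 y-yaw 103.96 F [0.8 0.3 0. ] j7 1.82 w 0.7
units [ 0.01  0.03 -0.  ]
side red 101 ((612.804443359375, -6.4671783447265625), (13.572991371154785, 78.9323959350586), 3.7016797065734863) rect ((574.8824462890625, -0.8552703857421875), (145.18531799316406, 99.22550201416016), 7.85456657409668)
scene red 242 ((608.1102294921875, 19.178123474121094), (9.26478099822998, 119.77182006835938), 7.065451622009277) rect ((579.0801391601562, 15.67401123046875), (139.91851806640625, 120.51017761230469), 7.586402416229248)
```

View pics/c3.png

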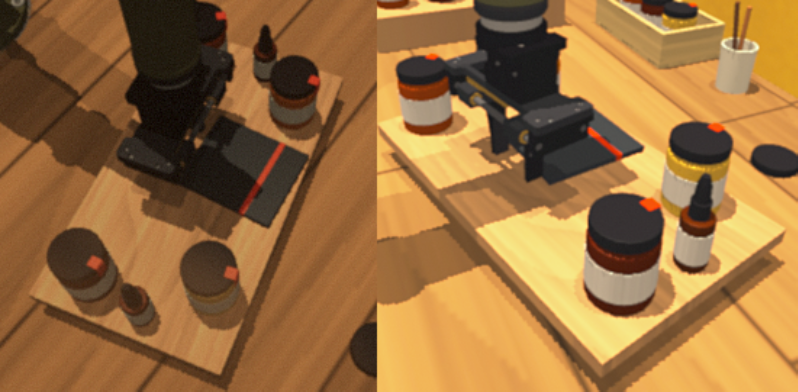

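The board has turned to about 7.3° and its line is at u=0.595, with only the right finger touching so far. I'll keep pushing, drifting slightly right to stay centred in the gap.

```bash
python3 -m jog '[[[0.7,-0.12,-0.04,0,0],[0.7,-0.12,-0.04,0,0],[0.7,-0.12,-0.04,0,0],[0.7,-0.12,-0.04,0,0],[0.7,-0.12,-0.04,0,0],[0.7,0,0,0,0],[0.7,0,0,0,0]]]'
cat >> h.py <<'E'
def look(ns=("scene","side")):
    for n in ns:
        i,dd=eyes.get_image(n); W,Rw,c=board(n,i,dd)
        for nm,X,k in(("red",Rw,.03),("rect",W,0)):
            (cx,cy),(w,h),a=cv2.minAreaRect((X*1000).astype(np.float32)); p=np.array([cx,cy])/1000
            print(n,nm,"size",round(w,1),round(h,1),"yaw",round(a,2),"u",(p@U).round(4),"v",(p@V).round(4))
        print("  red pca yaw",np.rad2deg(np.arctan2(*(segline(Rw)[1]*[-1,1]))).round(2))
E
python3 -c "
from h import *
st((.5345,-.137,.054)); look(['scene'])"
```

```text
time: 7.18
position: [0.5208, -0.0048, 0.0539]
tool_rot: [-0.381, 3.117, -0.0]
ft_force: [0.0, 0.1, 0.0]
grip_width: 0.7
t 7.17 p [ 0.5208 -0.0048  0.0539] uv 0.5046 -0.1293 y-yaw 103.95 F [0.  0.1 0. ] j7 1.84 w 0.7
units [-0.75 -0.19 -0.  ]
scene red size 9.5 120.6 yaw 14.28 u 0.6153 v -0.1235
scene rect size 142.0 120.7 yaw 14.24 u 0.5845 v -0.1236
  red pca yaw 14.24
```

The board is now flush at about 14.2°, with the line about 28 mm short. I'll push most of that, still drifting right.

```bash
python3 -m jog '[[[0.7,-0.1,-0.035,0,0],[0.7,-0.1,-0.035,0,0],[0.7,-0.1,-0.035,0,0],[0.7,-0.1,-0.035,0,0],[0.7,-0.1,-0.035,0,0],[0.7,-0.05,-0.02,0,0],[0.7,0,0,0,0],[0.7,0,0,0,0]]]'
python3 - <<'E'
from h import *
st((.5345,-.137,.054)); look()
im,d=eyes.get_image("side"); im2,d2=eyes.get_image("scene")
for n,i,dd in(("scene",im2,d2),("side",im,d)):
    S,c=stepedge(n,i,dd); uu=S@U; vv=S@V; print(n,"edge u bins",[(round(a,3),np.round(uu[(vv>a)&(vv<a+.03)].max(),4)) for a in np.arange(-.37,.06,.03) if ((vv>a)&(vv<a+.03)).any()])
cv2.imwrite("pics/c4.png",cv2.resize(np.hstack([im2[90:360,140:400,::-1],im[110:380,200:490,::-1]]),None,fx=1.45,fy=1.45))
E
```

```text
time: 8.22
position: [0.544, -0.0072, 0.0539]
tool_rot: [-0.381, 3.117, -0.0]
ft_force: [-1.0, 0.4, -0.5]
grip_width: 0.693
t 8.22 p [ 0.544  -0.0072  0.0539] uv 0.5265 -0.1372 y-yaw 103.94 F [-1.   0.4 -0.5] j7 1.86 w 0.69
units [-0.2   0.01 -0.  ]
scene red size 9.3 120.5 yaw 14.08 u 0.6364 v -0.1312
scene rect size 139.9 120.9 yaw 15.06 u 0.6075 v -0.1317
  red pca yaw 14.0
side red size 13.4 47.4 yaw 4.48 u 0.637 v -0.1726
side rect size 162.1 62.0 yaw 25.77 u 0.5987 v -0.1745
  red pca yaw 8.5
scene edge u bins [(np.float64(-0.37), np.float64(0.6442)), (np.float64(-0.34), np.float64(0.6444)), (np.float64(-0.31), np.float64(0.6446)), (np.float64(-0.28), np.float64(0.6443)), (np.float64(-0.25), np.float64(0.6446)), (np.float64(-0.22), np.float64(0.6477)), (np.float64(-0.19), np.float64(0.6764)), (np.float64(-0.16), np.float64(0.642)), (np.float64(-0.13), np.float64(0.4534)), (np.float64(-0.1), np.float64(0.4185)), (np.float64(-0.07), np.float64(0.4144)), (np.float64(-0.04), np.float64(0.4056)), (np.float64(-0.01), np.float64(0.3854))]
side edge u bins [(np.float64(-0.37), np.float64(0.6451)), (np.float64(-0.34), np.float64(0.6452)), (np.float64(-0.31), np.float64(0.6451)), (np.float64(-0.28), np.float64(0.5946)), (np.float64(-0.25), np.float64(0.63)), (np.float64(-0.22), np.float64(0.653)), (np.float64(-0.19), np.float64(0.681)), (np.float64(-0.16), np.float64(0.5408)), (np.float64(-0.13), np.float64(0.5419)), (np.float64(-0.1), np.float64(0.537)), (np.float64(-0.07), np.float64(0.5501)), (np.float64(-0.04), np.float64(0.5668)), (np.float64(-0.01), np.float64(0.5678)), (np.float64(0.02), np.float64(0.5648)), (np.float64(0.05), np.float64(0.5685))]
```

View pics/c4.png

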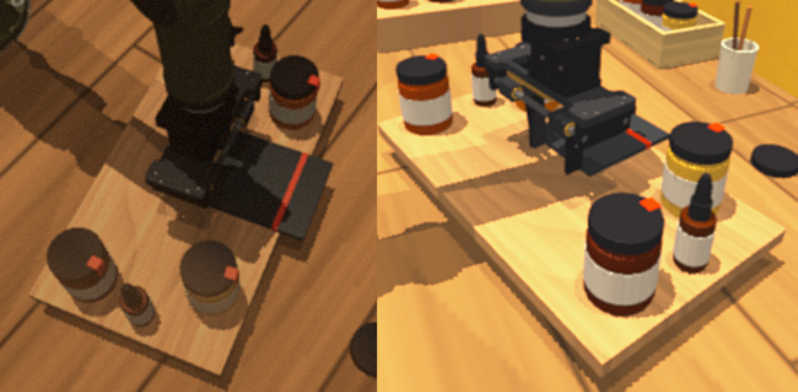

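About 8 mm remains. I'll push 6 mm, back off, raise the tool and measure with a clear view.

```bash
python3 -m jog '[[[0.7,-0.05,-0.02,0,0],[0.7,-0.05,-0.02,0,0],[0.7,-0.05,-0.01,0,0],[0.7,0,0,0,0],[0.7,0.15,0,0,0],[0.7,0.5,0,0,0],[0.7,0.8,0,0,0],[0.7,0.8,0,0,0],[0.7,0,0,0,0],[0.7,0,0,0,0]]]'
python3 - <<'E'
from h import *
st((.5345,-.137,.054)); look()
for n in("scene","side"):
    i,dd=eyes.get_image(n); S,c=stepedge(n,i,dd); uu=S@U; vv=S@V
    P=[]
    for a in np.arange(-.37,.06,.004):
        k=(vv>a)&(vv<a+.004)
        if k.any() and abs(uu[k].max()-.644)<.005: P.append([uu[k].max(),a+.002])
    P=np.array(P); q=np.polyfit(P[:,1],P[:,0],1); print(n,"edge u at v=-.133",np.polyval(q,-.133).round(4),"tilt deg",np.rad2deg(-q[0]).round(2),len(P),P[:,1].min(),P[:,1].max())
E
```

```text
time: 9.68
position: [0.4636, -0.0291, 0.0543]
tool_rot: [-0.381, 3.116, 0.0]
ft_force: [-0.5, 0.7, -0.5]
grip_width: 0.694
t 9.68 p [ 0.4636 -0.0291  0.0543] uv 0.4431 -0.1392 y-yaw 103.94 F [-0.5  0.7 -0.5] j7 1.85 w 0.69
units [-2.28  0.05  0.01]
scene red size 9.3 121.5 yaw 14.35 u 0.6427 v -0.1331
scene rect size 138.0 121.5 yaw 14.34 u 0.6132 v -0.1334
  red pca yaw 14.0
side red size 15.0 121.2 yaw 11.18 u 0.6438 v -0.1359
side rect size 142.1 121.2 yaw 14.42 u 0.6078 v -0.1359
  red pca yaw 12.9
scene edge u at v=-.133 0.6437 tilt deg 0.09 79 -0.368 0.060000000000000386
side edge u at v=-.133 0.6439 tilt deg 0.22 22 -0.368 -0.19999999999999984
```

Scene puts the line at u=0.6427 and the edge at 0.6437–0.6445, so it's 1–2 mm short. The side view is noisy, so I'll refine it with averaged colour profiles across the line and the edge.

```bash
cat >> h.py <<'E'
def prof(n,im,us,vs,z):
    K,T=cam(n); uu,vv=np.meshgrid(us,vs); w=np.stack([uu*U[0]+vv*V[0],uu*U[1]+vv*V[1],np.full_like(uu,z)],-1)
    c=(w-T[:3,3])@T[:3,:3]; x=c@K.T; x=(x[...,:2]/x[...,2:]).astype(np.float32)
    return cv2.remap(im.astype(np.float32),x[...,0],x[...,1],cv2.INTER_LINEAR)
def fine(n):
    im=np.mean([eyes.get_image(n)[0].astype(float) for _ in range(4)],0); us=np.arange(.62,.668,.0005)
    L=[];
    for v in np.arange(-.185,-.08,.006):
        p=prof(n,im,us,[v],.058)[0]; r=np.clip(p[:,0]-p[:,1:].mean(1)-25,0,None); r[abs(us-us[r.argmax()])>.008]=0
        L.append([v,(r*us).sum()/r.sum()])
    L=np.array(L); q=np.polyfit(*L.T,1); print(n,"line u",np.polyval(q,-.133).round(4),"yaw err",np.rad2deg(-q[0]).round(2),"res",(L[:,1]-np.polyval(q,L[:,0])).std().round(5))
    E=[]
    for v in list(np.arange(-.36,-.215,.006))+list(np.arange(-.035,.05,.006)):
        p=cv2.GaussianBlur(prof(n,im,us,[v],.05)[0].mean(1)[None],(5,1),0)[0].ravel() if 0 else prof(n,im,us,[v],.05)[0].mean(1)
        g=np.abs(np.gradient(np.convolve(p,np.ones(3)/3,'same'))); g[:3]=0; g[-3:]=0; g[abs(us-.644)>.006]=0
        k=g.argmax(); w=g.copy(); w[abs(us-us[k])>.002]=0; E.append([v,(w*us).sum()/w.sum()])
    E=np.array(E); k=abs(E[:,1]-np.median(E[:,1]))<.0025; q=np.polyfit(*E[k].T,1); print("   edge u at -.133",np.polyval(q,-.133).round(4),"tilt",np.rad2deg(-q[0]).round(2),"res",(E[k,1]-np.polyval(q,E[k,0])).std().round(5),k.sum(),"of",len(k))
    return im
E
python3 - <<'E'
from h import *
a=fine("scene"); b=fine("side")
c1=cv2.resize(a[150:330,250:400,::-1],None,fx=2.6,fy=2.6); c2=cv2.resize(b[160:340,300:450,::-1],None,fx=2.6,fy=2.6); cv2.imwrite("pics/c5.png",np.hstack([c1,c2]))
E
```

```text
scene line u 0.6423 yaw err 0.08 res 0.0001
   edge u at -.133 0.6438 tilt 0.03 res 0.00036 40 of 40
side line u 0.644 yaw err 0.08 res 0.00012
   edge u at -.133 0.6453 tilt 0.11 res 0.00117 13 of 40[ WARN:0@14.115] global loadsave.cpp:1063 imwrite_ Unsupported depth image for selected encoder is fallbacked to CV_8U.
```

View pics/c5.png

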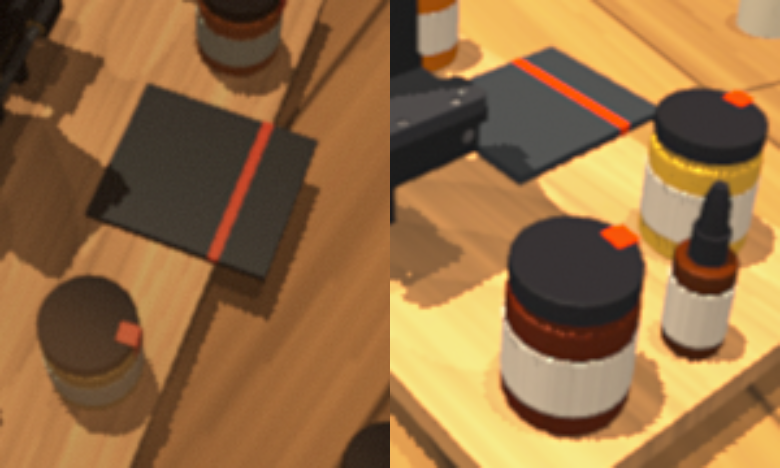

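Both cameras agree: the line is 1.4 mm short and within 0.1° of parallel. I'll nudge it forward 1.4 mm and retract.

```bash
python3 -m jog '[[[0.7,-0.8,0,0,0],[0.7,-0.8,0,0,0],[0.7,-0.5,0,0,0],[0.7,-0.1,0,0,0],[0.7,-0.05,0,0,0],[0.7,-0.035,0,0,0],[0.7,0,0,0,0],[0.7,0,0,0,0]]]'
python3 -m jog '[[[0.7,0.1,0,0,0],[0.7,0.5,0,0,0],[0.7,0.8,0,0,0],[0.7,0.8,0,0,0],[0.7,0,0,0,0],[0.7,0,0,0,0]]]'
python3 - <<'E'
from h import *
st(); fine("scene"); fine("side")
E
```

```text
time: 11.28
position: [0.5505, -0.0075, 0.0537]
tool_rot: [0.381, -3.117, -0.0]
ft_force: [-1.7, 0.1, 0.4]
grip_width: 0.702
time: 12.02
position: [0.4669, -0.0282, 0.0543]
tool_rot: [-0.381, 3.116, 0.0]
ft_force: [0.0, 0.2, 0.6]
grip_width: 0.7
t 12.03 p [ 0.4669 -0.0282  0.0543] uv 0.4466 -0.1391 y-yaw 103.95 F [0.  0.2 0.6] j7 1.85 w 0.7
scene line u 0.6426 yaw err 0.02 res 0.0001
   edge u at -.133 0.6438 tilt 0.03 res 0.00034 40 of 40
side line u 0.6444 yaw err 0.02 res 0.00013
   edge u at -.133 0.6448 tilt 0.23 res 0.00084 12 of 40
```

It moved only 0.35 mm, so about 1 mm remains. One more small nudge.

```bash
python3 -m jog '[[[0.7,-0.8,0,0,0],[0.7,-0.8,0,0,0],[0.7,-0.5,0,0,0],[0.7,-0.08,0,0,0],[0.7,-0.045,0,0,0],[0.7,0,0,0,0],[0.7,0,0,0,0]]]'
python3 -m jog '[[[0.7,0.1,0,0,0],[0.7,0.5,0,0,0],[0.7,0.8,0,0,0],[0.7,0.8,0,0,0],[0.7,0,0,0,0],[0.7,0,0,0,0]]]'
python3 - <<'E'
from h import *
st(); fine("scene"); fine("side")
E
```

```text
time: 13.3
position: [0.5517, -0.0072, 0.0539]
tool_rot: [0.381, -3.118, -0.0]
ft_force: [0.2, 0.3, 0.4]
grip_width: 0.697
time: 14.05
position: [0.4676, -0.028, 0.0543]
tool_rot: [-0.381, 3.117, 0.0]
ft_force: [0.2, 0.7, 0.2]
grip_width: 0.7
t 14.05 p [ 0.4676 -0.028   0.0543] uv 0.4473 -0.1391 y-yaw 103.94 F [0.2 0.7 0.2] j7 1.85 w 0.7
scene line u 0.644 yaw err 0.13 res 0.0001
   edge u at -.133 0.6438 tilt 0.02 res 0.00031 40 of 40
side line u 0.6456 yaw err 0.22 res 0.0001
   edge u at -.133 0.6447 tilt 0.2 res 0.00058 11 of 40
```

The line is now within 0.2 mm (scene) to 0.9 mm (side) of the edge and within 0.2° of parallel. I'll raise the arm clear and check everything.

```bash
python3 -m jog '[[[0.7,0,0,-0.4,0],[0.7,0,0,-0.8,0],[0.7,0,0,-0.8,0],[0.7,0,0,-0.8,0],[0.7,0,0,-0.8,0],[0.7,0,0,-0.6,0],[0.7,0,0,0,0],[0.7,0,0,0,0]]]'
python3 - <<'E'
from h import *
st(); a=fine("scene"); b=fine("side"); look()
for n in("scene","side"):
    P=cloud(n,eyes.get_image(n)[1]); t=(P[...,2]>.128)&(P[...,2]<.165)&(P[...,0]>.3)&(P[...,0]<.8)&(abs(P[...,1])<.4)
    k,l,s_,ce=cv2.connectedComponentsWithStats(t.astype(np.uint8))
    for i in range(1,k):
        if s_[i,4]>15: q=P[l==i]; print("top",((q.max(0)+q.min(0))/2).round(3),np.ptp(q,axis=0).round(3))
cv2.imwrite("pics/c6.png",cv2.resize(np.hstack([a[90:360,140:400,::-1],b[110:380,200:490,::-1]]),None,fx=1.45,fy=1.45).astype(np.uint8))
E
```

```text
time: 15.45
position: [0.4664, -0.0283, 0.2215]
tool_rot: [0.381, -3.118, -0.0]
ft_force: [0.2, 0.6, -1.0]
grip_width: 0.701
t 15.45 p [ 0.4664 -0.0283  0.2215] uv 0.4461 -0.1391 y-yaw 103.94 F [ 0.2  0.6 -1. ] j7 1.79 w 0.7
scene line u 0.644 yaw err 0.12 res 9e-05
   edge u at -.133 0.6439 tilt 0.02 res 0.00033 40 of 40
side line u 0.6456 yaw err 0.23 res 9e-05
   edge u at -.133 0.645 tilt 0.03 res 0.00098 12 of 40
scene red size 9.5 120.8 yaw 13.83 u 0.6438 v -0.1328
scene rect size 138.2 120.8 yaw 14.16 u 0.6148 v -0.1329
  red pca yaw 13.9
side red size 13.1 122.8 yaw 12.37 u 0.6455 v -0.1336
side rect size 142.2 123.3 yaw 14.42 u 0.6098 v -0.1344
  red pca yaw 13.03
top [0.42  0.138 0.135] [0.064 0.066 0.014]
top [0.51  0.163 0.143] [0.017 0.015 0.03 ]
top [0.579 0.134 0.135] [0.065 0.065 0.015]
top [ 0.516 -0.218  0.135] [0.067 0.064 0.014]
top [ 0.65  -0.143  0.135] [0.067 0.064 0.014]
top [ 0.597 -0.217  0.143] [0.014 0.019 0.029]
top [0.508 0.163 0.142] [0.019 0.015 0.028]
top [0.578 0.133 0.135] [0.066 0.065 0.014]
top [0.418 0.136 0.135] [0.064 0.065 0.014]
top [ 0.648 -0.143  0.135] [0.066 0.064 0.013]
top [ 0.594 -0.217  0.143] [0.02  0.02  0.029]
top [ 0.516 -0.219  0.135] [0.067 0.065 0.014]
```

View pics/c6.png

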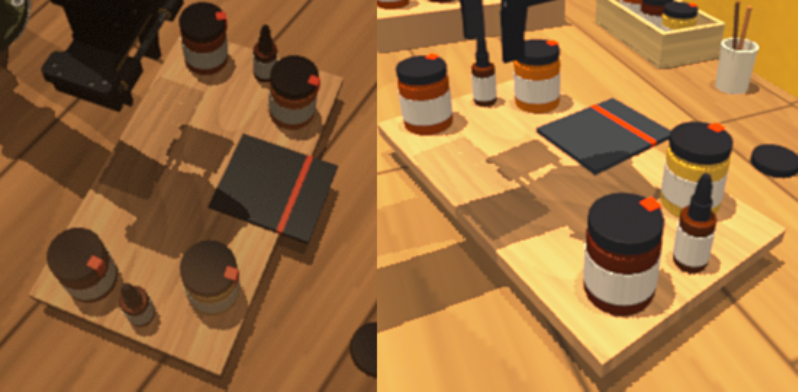

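The red line lies along the front edge (in the scene half from (310,157) to (283,232)). The jars and bottles haven't moved and the arm is clear, so I'm handing in.

```bash
python3 -c "
from h import *
print(job.close_job())"
```

```text
the job is handed in; nothing more can be done
None
```

The board is in place: I slid it flat with two fingertips on its back edge until the red line lay over the step's front edge, then lifted the arm clear and handed in. The clock stood at about 15.5 s when the arm was clear, and pushing took one main pass plus two small nudges.

- **Line on the edge:** the scene camera puts the line 0.1 mm past the edge and the side camera 0.6 mm past. The side camera's edge fit was poor, with only 12 of 40 samples usable.
- **Angle:** the fine measurement puts the line within about 0.2° of parallel in both views. A coarser side-view fit of the line's pixels disagreed, showing it about 0.8° off (1.5° by a bounding-box fit). I trusted the fine measurement.
- **Jars and bottles:** all six read within 1 mm of their starting positions in each camera.
- **Forces:** the wrist force read at most about 2 N at the end of each move; I did not read it during the pushes.
- **Sideways position:** the board sits about 2 cm left of the middle of the gap, roughly 3 cm clear of the nearer front jar.

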